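# Pack three union nuts through the gated hopper and hold the gate open

### The arm

A 6-joint arm with a two-finger parallel gripper is mounted at the origin on the work surface. World frame = base frame: x ahead of the robot, y to its left, z up, the work surface at z = 0. Lengths are in m, angles in rad, forces in N, time in s.
With the tool pointing down it reaches from about 0.35 to 1 m from the base axis. Payload 7.1 kg.
Tool frame: the origin (TCP) lies on the centre line of the jaws, within the pads' length; the fingertips stand 17 mm ahead of it and the grasp point (between the pads) lies 2 mm behind it; z points along the fingers, y is the direction in which the jaws open and shut (so a half turn about z gives the same grasp; the last joint's range is limited). The gripper opens to 85 mm and grips with 20 to 120 N. Pads are 22 mm wide; open, the fingers measure 114 mm over their backs; the gripper's body (76 mm by 85 mm) begins 54 mm behind the grasp point. The pads swing forward as they close: fully open they stand 13 mm farther back than shut.
Start: joints at [-1.213, 0.423, 1.63, -0, 1.089, -0.019], TCP at [0.23, -0.581, 0.248] pointing down, gripper open.
Joint ranges: [-3, 3], [-0.9, 2.11], [0.09, 2.58], [-1.31, 4.45], [0.11, 2.69], [-2.54, 2.54]. Speed limits (rad/s): [2.39, 2.39, 3.01, 3.14, 3.14, 3.14].

### API

Orientations are given as [roll, pitch, yaw] about the fixed x, y, z axes, in that order (R = Rz(yaw) Ry(pitch) Rx(roll)).
In Python, from bench import state, grab_frame, camera_params, r gives the robot as it stands.
- The arm moves only by the tool drive_tool, never from a script. Its argument "deltas" is a list of rows, each an object of numbers: "dx", "dy", "dz": the shift along the tool's x, y, z scaled (see below); "ax", "ay", "az": the turn, a rotation vector about the tool's x, y, z scaled (see below). In form: [{"dx": .., "dy": .., "dz": .., "ax": .., "ay": .., "az": ..}, ...]. A call has 1 to 20 rows; each row shifts and turns the commanded pose from where the row before left it, along the tool's axes as they then stand; what a row does not reach is not made up. The controller multiplies each number of a shift by 15 cm and each number of a turn by pi/4 rad. A row lasts 1/10 s, in which the tool goes at most 50 mm and 8.59 degrees, less where a joint would pass 70% of its speed; a pose out of reach is approached as far as the arm can. A call with a number of a shift or a turn outside -1 to 1 is refused whole. A call with a gripper value outside its range is refused whole. "jaw" is the closure, from -1 (fully open) to 1 (shut), so that 0 is half open, set as the call begins (left out, the last holds). The fingers move at their own pace and stop on an object; "force" is the grip in N (left out, the last holds). Time passes only in rows, so rows that do not move let the fingers close. It gives the time, the measured TCP pose, the force and the opening at its end, in the units of the state.
- state(): the state, without advancing time (a new reading comes with each control period).
- grab_frame(name): name is "side" or "top"; returns the picture (480x640x3 uint8, red, green, blue); there is no depth.
- camera_params(name): a dict with "vfov" (degrees; the focal length in pixels is half the picture's height over the tangent of half this angle, whatever the lens; pixels are square), "cx", "cy" (the principal point, pixels), "extrinsics" (4x4, takes a point from camera to world coordinates). Camera axes: x right, y down, z forward; pixel columns grow to the right and rows downward; lengths in m; the calibration is good to about 2 mm. A picture is of the moment at which its call begins. camera_params takes no time and is no camera call.
- r.close_job(): hands the job in, once; it reports no verdict.
The state is a dict: "clock": time; "joint_positions": joint angles; "joint_vel": joint speeds; "effort": joint torques, N m; "position": TCP position; "eef_rot": TCP orientation; "ft_force": force on the tool from outside, world axes, zero at the start; "torque": the same for the moment, N m; "finger_gap": finger opening in m.
Only numpy, scipy, OpenCV 4.12 (cv2) and the standard library are available. Lean on these libraries where they do the work, as an engineer would, in place of code of your own. Each camera call takes 0.05 s, during which the arm holds its last target.

### The job

Fill an order of three union nuts: with the packing hopper's slide gate shut, put three of the four hexagon nuts from the cardboard tray into the hopper, and leave the fourth nut and the two blanking plugs in the tray. Then pull the spring-closed gate out by its handle until the front of its cross bar is level with the black mark on the guide rails, so that all three nuts drop into the bin underneath, and keep hold of it there so that I can look down the throat: finish while still holding the gate at the mark. Leave the wrench, the roll of tape and the closed carton where they are.

Things in the scene. Friction and masses are not known exactly. Their poses are not given: they have to be found in the camera images.
- hopper: packing hopper, fixed to the bench: open steel funnel on a grey stand, over a level slide gate that runs between two aluminium rails. Origin on the bench below the throat's centre; x points away from the handle (the gate pulls out along -x), y across. Rails: x -320 to 115 mm, y 80 to 100 mm either side, tops 110 mm high; spring tubes beside them out to y = 121 mm
- mouth (a point): centre of the funnel's mouth, at rim height, 200 mm above the bench and 15 mm from the throat's axis along +x; axes as hopper. Inside, the mouth is 130 mm along x and 220 mm along y. The wall on the handle side is upright, the others slope steeply down to the throat. The rim is about 10 mm wide and 3 mm high
- throat (a point): centre of the funnel's throat, at the upper face of the shut gate, 105 mm above the bench; axes as hopper. The throat is 100 mm along x and 120 mm along y, with a straight neck 15 mm high; the funnel flares above it
- gate (a joint): how far the slide gate is pulled out, m: 0 shut, 0.120 with the front of its cross bar at the mark (throat clear), 0.140 at the end stop. A spring shuts it: about 5 N at 0, rising 60 N/m to 12 N at the mark, plus about 1 N of friction; let go, it snaps shut
- handle (a point): middle of the handle's bar: a black bow on the gate, its level bar 12 mm thick along the hopper's y at height 160 mm, 88 mm free between the uprights, 49 mm free below it. Shut, it stands 140 mm from the throat's axis along the hopper's -x, 80 mm clear of the rim (top 203 mm); it moves with the gate. Axes as hopper
- gate_front (a point): middle of the front face of the gate's aluminium cross bar, 110 mm high, level with the rails' tops; the bar (12 mm deep, 216 mm long, top at 122 mm) lies across both rails, its front 30 mm in front of the handle bar's middle, and moves with the gate
- mark (a point): the mark: a black line, 5 mm wide, round each guide rail; this point is half-way between the two lines, at the height of the rails' tops. It lies 290 mm from the throat's axis along the hopper's -x; with the gate shut the front of the cross bar is 120 mm short of it
- bin: open cardboard shelf bin standing on the bench under the throat, fixed: 200 x 150 mm, 75 mm high, its front towards the handle cut down to 45 mm, walls 4 mm. Origin at the centre of its underside, axes as hopper
- tray: shallow open cardboard tray, fixed on the bench: 290 (x) x 205 (y) mm, walls 24 mm high and 4 mm thick, floor 4 mm. Origin at the centre of its underside. Four nuts and two plugs lie in it in mixed order, about 85 mm apart along x and 92 mm along y
- nut1_mid (a point): hexagon steel union nut with a round hole right through, lying flat: 32 mm across the flats, 37 mm across the corners, 24 mm high, hole 20 mm. The point is its centre, half-way up; its x axis is square to one pair of flats (flats also at 60 and 120 degrees). 80 g, more or less
- nut2_mid (a point): hexagon steel union nut with a round hole right through, lying flat: 32 mm across the flats, 37 mm across the corners, 24 mm high, hole 20 mm. The point is its centre, half-way up; its x axis is square to one pair of flats (flats also at 60 and 120 degrees). 80 g, more or less
- nut3_mid (a point): hexagon steel union nut with a round hole right through, lying flat: 32 mm across the flats, 37 mm across the corners, 24 mm high, hole 20 mm. The point is its centre, half-way up; its x axis is square to one pair of flats (flats also at 60 and 120 degrees). 80 g, more or less
- nut4_mid (a point): hexagon steel union nut with a round hole right through, lying flat: 32 mm across the flats, 37 mm across the corners, 24 mm high, hole 20 mm. The point is its centre, half-way up; its x axis is square to one pair of flats (flats also at 60 and 120 degrees). 80 g, more or less
- plug1_mid (a point): steel blanking plug standing on its hexagon head: head 32 mm across the flats and 15 mm high, above it a solid threaded shank 22 mm in diameter, 38 mm high in all, no hole. The point is on its axis, half-way up (19 mm). x axis square to a pair of flats
- plug2_mid (a point): steel blanking plug standing on its hexagon head: head 32 mm across the flats and 15 mm high, above it a solid threaded shank 22 mm in diameter, 38 mm high in all, no hole. The point is on its axis, half-way up (19 mm). x axis square to a pair of flats
- wrench: bystander: open-ended steel wrench, 180 mm long, lying on the bench
- tape: bystander: roll of grey tape, 104 mm in diameter, 48 mm high, lying flat; origin at the centre of its underside
- carton: bystander: closed cardboard carton 90 x 130 x 60 mm; origin at the centre of its underside
Things that resemble listed ones, but are neither listed nor needed, are in the scene too. What is shaped like the part that bears nut2_mid but pink or yellow is not meant.

How it is judged:
On the way:
1. exactly three nuts are in the hopper, over the shut gate, and the fourth is in the tray ((((x of nut2_mid in the frame of hopper between -0.055 and 0.09 m and y of nut2_mid in the frame of hopper between -0.115 and 0.115 m and z of nut2_mid in the frame of hopper between 0.105 and 0.215 m) and (x of nut3_mid in the frame of hopper between -0.055 and 0.09 m and y of nut3_mid in the frame of hopper between -0.115 and 0.115 m and z of nut3_mid in the frame of hopper between 0.105 and 0.215 m) and (x of nut4_mid in the frame of hopper between -0.055 and 0.09 m and y of nut4_mid in the frame of hopper between -0.115 and 0.115 m and z of nut4_mid in the frame of hopper between 0.105 and 0.215 m) and (x of nut1_mid in the frame of tray between -0.145 and 0.145 m and y of nut1_mid in the frame of tray between -0.103 and 0.103 m and z of nut1_mid in the frame of tray between 0 and 0.06 m)) or ((x of nut1_mid in the frame of hopper between -0.055 and 0.09 m and y of nut1_mid in the frame of hopper between -0.115 and 0.115 m and z of nut1_mid in the frame of hopper between 0.105 and 0.215 m) and (x of nut3_mid in the frame of hopper between -0.055 and 0.09 m and y of nut3_mid in the frame of hopper between -0.115 and 0.115 m and z of nut3_mid in the frame of hopper between 0.105 and 0.215 m) and (x of nut4_mid in the frame of hopper between -0.055 and 0.09 m and y of nut4_mid in the frame of hopper between -0.115 and 0.115 m and z of nut4_mid in the frame of hopper between 0.105 and 0.215 m) and (x of nut2_mid in the frame of tray between -0.145 and 0.145 m and y of nut2_mid in the frame of tray between -0.103 and 0.103 m and z of nut2_mid in the frame of tray between 0 and 0.06 m)) or ((x of nut1_mid in the frame of hopper between -0.055 and 0.09 m and y of nut1_mid in the frame of hopper between -0.115 and 0.115 m and z of nut1_mid in the frame of hopper between 0.105 and 0.215 m) and (x of nut2_mid in the frame of hopper between -0.055 and 0.09 m and y of nut2_mid in the frame of hopper between -0.115 and 0.115 m and z of nut2_mid in the frame of hopper between 0.105 and 0.215 m) and (x of nut4_mid in the frame of hopper between -0.055 and 0.09 m and y of nut4_mid in the frame of hopper between -0.115 and 0.115 m and z of nut4_mid in the frame of hopper between 0.105 and 0.215 m) and (x of nut3_mid in the frame of tray between -0.145 and 0.145 m and y of nut3_mid in the frame of tray between -0.103 and 0.103 m and z of nut3_mid in the frame of tray between 0 and 0.06 m)) or ((x of nut1_mid in the frame of hopper between -0.055 and 0.09 m and y of nut1_mid in the frame of hopper between -0.115 and 0.115 m and z of nut1_mid in the frame of hopper between 0.105 and 0.215 m) and (x of nut2_mid in the frame of hopper between -0.055 and 0.09 m and y of nut2_mid in the frame of hopper between -0.115 and 0.115 m and z of nut2_mid in the frame of hopper between 0.105 and 0.215 m) and (x of nut3_mid in the frame of hopper between -0.055 and 0.09 m and y of nut3_mid in the frame of hopper between -0.115 and 0.115 m and z of nut3_mid in the frame of hopper between 0.105 and 0.215 m) and (x of nut4_mid in the frame of tray between -0.145 and 0.145 m and y of nut4_mid in the frame of tray between -0.103 and 0.103 m and z of nut4_mid in the frame of tray between 0 and 0.06 m))) and value of joint gate below 0.01 m), for 0.3 s.
At the end, for the whole second after the job is handed in: Three nuts lie in the bin, the fourth nut and both plugs are in the tray, and the robot's fingers are holding the gate, still, with the front of its cross bar within 8 mm of the mark (gate pulled out 0.112 to 0.128 m, fingers bearing on it with over 4 N) ((((x of nut2_mid in the frame of bin between -0.1 and 0.1 m and y of nut2_mid in the frame of bin between -0.075 and 0.075 m and z of nut2_mid in the frame of bin between 0 and 0.075 m) and (x of nut3_mid in the frame of bin between -0.1 and 0.1 m and y of nut3_mid in the frame of bin between -0.075 and 0.075 m and z of nut3_mid in the frame of bin between 0 and 0.075 m) and (x of nut4_mid in the frame of bin between -0.1 and 0.1 m and y of nut4_mid in the frame of bin between -0.075 and 0.075 m and z of nut4_mid in the frame of bin between 0 and 0.075 m) and (x of nut1_mid in the frame of tray between -0.145 and 0.145 m and y of nut1_mid in the frame of tray between -0.103 and 0.103 m and z of nut1_mid in the frame of tray between 0 and 0.06 m)) or ((x of nut1_mid in the frame of bin between -0.1 and 0.1 m and y of nut1_mid in the frame of bin between -0.075 and 0.075 m and z of nut1_mid in the frame of bin between 0 and 0.075 m) and (x of nut3_mid in the frame of bin between -0.1 and 0.1 m and y of nut3_mid in the frame of bin between -0.075 and 0.075 m and z of nut3_mid in the frame of bin between 0 and 0.075 m) and (x of nut4_mid in the frame of bin between -0.1 and 0.1 m and y of nut4_mid in the frame of bin between -0.075 and 0.075 m and z of nut4_mid in the frame of bin between 0 and 0.075 m) and (x of nut2_mid in the frame of tray between -0.145 and 0.145 m and y of nut2_mid in the frame of tray between -0.103 and 0.103 m and z of nut2_mid in the frame of tray between 0 and 0.06 m)) or ((x of nut1_mid in the frame of bin between -0.1 and 0.1 m and y of nut1_mid in the frame of bin between -0.075 and 0.075 m and z of nut1_mid in the frame of bin between 0 and 0.075 m) and (x of nut2_mid in the frame of bin between -0.1 and 0.1 m and y of nut2_mid in the frame of bin between -0.075 and 0.075 m and z of nut2_mid in the frame of bin between 0 and 0.075 m) and (x of nut4_mid in the frame of bin between -0.1 and 0.1 m and y of nut4_mid in the frame of bin between -0.075 and 0.075 m and z of nut4_mid in the frame of bin between 0 and 0.075 m) and (x of nut3_mid in the frame of tray between -0.145 and 0.145 m and y of nut3_mid in the frame of tray between -0.103 and 0.103 m and z of nut3_mid in the frame of tray between 0 and 0.06 m)) or ((x of nut1_mid in the frame of bin between -0.1 and 0.1 m and y of nut1_mid in the frame of bin between -0.075 and 0.075 m and z of nut1_mid in the frame of bin between 0 and 0.075 m) and (x of nut2_mid in the frame of bin between -0.1 and 0.1 m and y of nut2_mid in the frame of bin between -0.075 and 0.075 m and z of nut2_mid in the frame of bin between 0 and 0.075 m) and (x of nut3_mid in the frame of bin between -0.1 and 0.1 m and y of nut3_mid in the frame of bin between -0.075 and 0.075 m and z of nut3_mid in the frame of bin between 0 and 0.075 m) and (x of nut4_mid in the frame of tray between -0.145 and 0.145 m and y of nut4_mid in the frame of tray between -0.103 and 0.103 m and z of nut4_mid in the frame of tray between 0 and 0.06 m))) and x of plug1_mid in the frame of tray between -0.145 and 0.145 m and y of plug1_mid in the frame of tray between -0.103 and 0.103 m and z of plug1_mid in the frame of tray between 0 and 0.06 m and x of plug2_mid in the frame of tray between -0.145 and 0.145 m and y of plug2_mid in the frame of tray between -0.103 and 0.103 m and z of plug2_mid in the frame of tray between 0 and 0.06 m and value of joint gate between 0.112 and 0.128 m and velocity of joint gate between -0.01 and 0.01 m/s and contact force between the fingers and hopper above 4 N); the arm keeps its last pose, push and grip.
It fails at once if the wrench is pushed more than 30 mm (distance of wrench from where it was at the start of the episode above 0.03 m).
It fails at once if the tape is pushed more than 30 mm (distance of tape from where it was at the start of the episode above 0.03 m).
It fails at once if the carton is pushed more than 30 mm (distance of carton from where it was at the start of the episode above 0.03 m).
It also fails if it takes over 72 s, if anything falls off the work surface, if the arm or the gripper's body presses on something with over 40 N, if the wrist force passes 120 N, or if a joint passes its speed limit or range.

## Working session

There is one attempt and no reset: what is moved stays moved. The work goes in short steps, Python scripts to look and compute and a tool call to move; the robot and the scene stay as the last step left them, time stands still between calls to the robot, and variables do not carry over. Pictures are saved under pics/ and viewed, and the job is handed in when it is done.

Besides the shell and the picture viewer there is one more tool, called by a JSON object that holds its "name" and its "arguments". drive_tool: Moves the arm, as the interface text tells. Shifts and turns lie within -1 to 1; 1 stands for 15 cm of shift or pi/4 rad of turn. Its arguments: {"type":"object","properties":{"deltas":{"type":"array","items":{"type":"object","properties":{"dx":{"type":"number","minimum":-1,"maximum":1},"dy":{"type":"number","minimum":-1,"maximum":1},"dz":{"type":"number","minimum":-1,"maximum":1},"ax":{"type":"number","minimum":-1,"maximum":1},"ay":{"type":"number","minimum":-1,"maximum":1},"az":{"type":"number","minimum":-1,"maximum":1}}}},"jaw":{"type":"number"},"force":{"type":"number"}},"required":["deltas"]}

```bash
ls; mkdir -p pics
python3 - <<'E'
from bench import state, grab_frame, camera_params, r
import cv2, numpy as np
for n in ("top","side"):
    f=grab_frame(n); cv2.imwrite(f"pics/{n}0.png",f[:,:,::-1])
    p=camera_params(n); print(n,p)
s=state(); print({k:np.round(v,3).tolist() for k,v in s.items()})
E
```

```text
pics
top {'vfov': 54.18745919526828, 'cx': 310.2033423836313, 'cy': 235.79836564453493, 'extrinsics': array([[ 0.02283364, -0.99545656,  0.09243841,  0.5114329 ],
       [-0.99966019, -0.02389704, -0.01041323, -0.06584299],
       [ 0.01257492, -0.09216923, -0.99566395,  1.17337765],
       [ 0.        ,  0.        ,  0.        ,  1.        ]])}
side {'vfov': 45.442158728873416, 'cx': 309.81946008855533, 'cy': 236.43823294276115, 'extrinsics': array([[ 0.97950989, -0.13112947,  0.15285759,  0.40597617],
       [-0.20137401, -0.626455  ,  0.75299577, -1.03023169],
       [-0.00298153, -0.76834835, -0.64002494,  0.96980474],
       [ 0.        ,  0.        ,  0.        ,  1.        ]])}
{'clock': 0.1, 'joint_positions': [-1.213, 0.424, 1.631, -0.0, 1.089, -0.019], 'joint_vel': [-0.001, -0.001, -0.002, -0.001, 0.0, 0.0], 'effort': [0.0, -55.842, -28.244, 0.0, 0.003, -0.0], 'position': [0.23, -0.581, 0.248], 'eef_rot': [-3.14, -0.0, 0.377], 'ft_force': [0.157, -0.276, 0.452], 'torque': [0.008, 0.016, 0.057], 'finger_gap': 0.085}
```

View pics/top0.png

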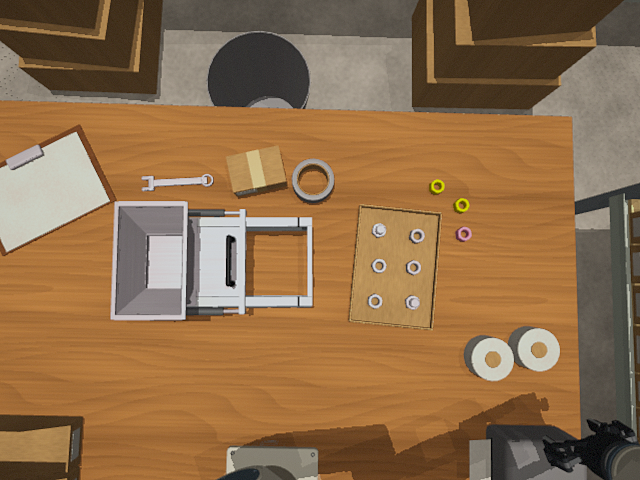

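View pics/side0.png

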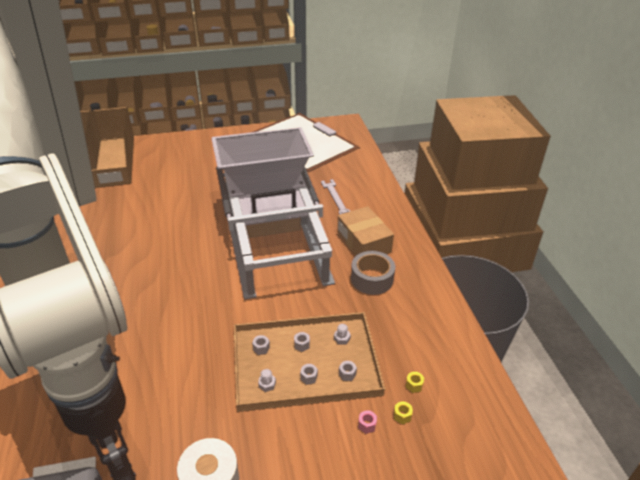

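Top view: hexagon steel nuts at about (417,236), (378,266), (413,267) and (375,301). The plugs are at (379,229) and (412,302). The pink and yellow nuts at (438,186), (462,205) and (464,234) lie outside the tray and are distractors. The hopper's mouth is at (150,260), the handle at (230,260) and the mark near (293,262). I'll confirm in an enlarged crop and measure.

```bash
cat > h.py <<'E'
from bench import state, grab_frame, camera_params, r
import cv2, numpy as np
P={n:camera_params(n) for n in ("top","side")}
def ray(n,u,v):
    p=P[n]; f=240/np.tan(np.radians(p['vfov'])/2)
    d=p['extrinsics'][:3,:3]@np.array([(u-p['cx'])/f,(v-p['cy'])/f,1]); return p['extrinsics'][:3,3],d
def onz(n,u,v,z):
    o,d=ray(n,u,v); return o+d*(z-o[2])/d[2]
def proj(n,X):
    p=P[n]; f=240/np.tan(np.radians(p['vfov'])/2); T=p['extrinsics']
    c=T[:3,:3].T@(np.array(X)-T[:3,3]); return np.array([p['cx']+f*c[0]/c[2],p['cy']+f*c[1]/c[2]])
def tri(a,b):
    A=[];B=[]
    for n,(u,v) in (('top',a),('side',b)):
        o,d=ray(n,u,v); d=d/np.linalg.norm(d); M=np.eye(3)-np.outer(d,d); A.append(M);B.append(M@o)
    return np.linalg.solve(sum(A),sum(B))
E
python3 - <<'E'
from h import *
a=cv2.imread('pics/top0.png'); b=cv2.imread('pics/side0.png')
c=cv2.resize(a[200:335,340:450],None,fx=4.4,fy=4.4,interpolation=cv2.INTER_CUBIC)
cv2.imwrite('pics/traytop.png',c)
c=cv2.resize(b[305:415,225:390],None,fx=4.5,fy=4.5,interpolation=cv2.INTER_CUBIC); cv2.imwrite('pics/trayside.png',c)
c=cv2.resize(a[190:330,100:325],None,fx=3.5,fy=3.5,interpolation=cv2.INTER_CUBIC); cv2.imwrite('pics/hoptop.png',c)
E
```

```text
(no output)
```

View pics/traytop.png

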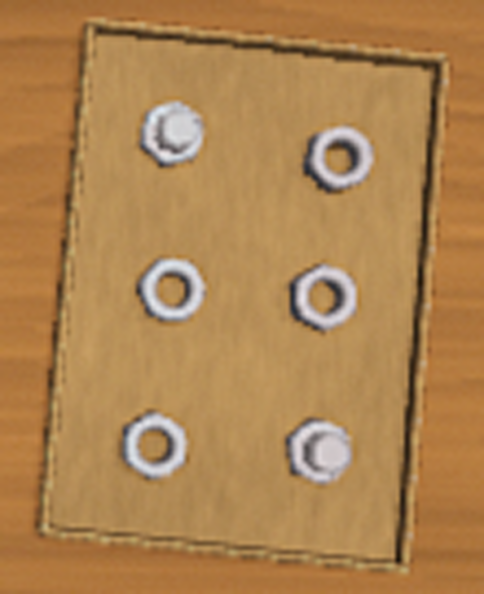

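View pics/trayside.png

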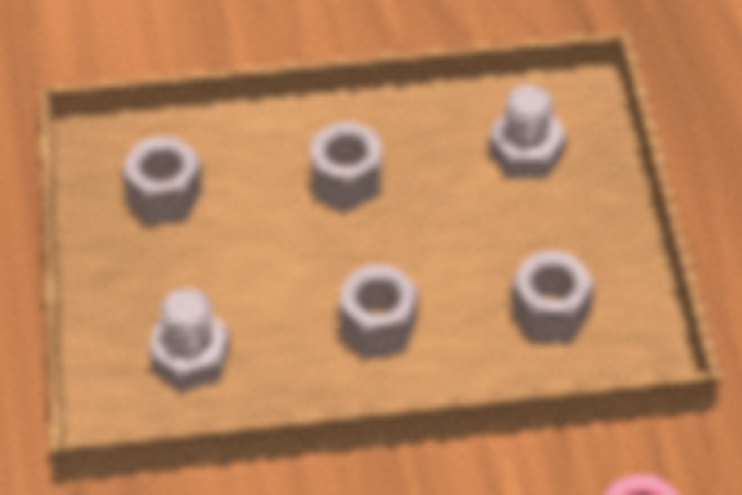

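View pics/hoptop.png

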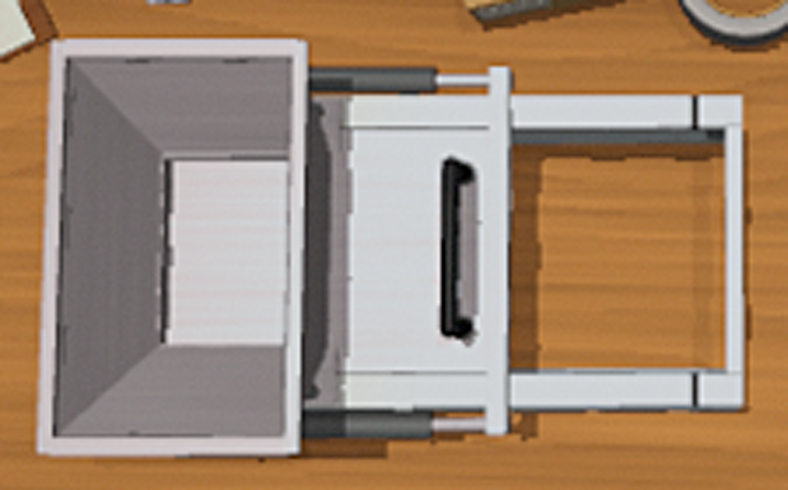

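The crops confirm it. In the top crop the four with holes are nuts, and the two solid shanks, at upper-left and lower-right, are plugs. Next I measure nut centres and flat directions, plus the hopper frame.

```bash
cat > meas.py <<'E'
from h import *
from scipy import ndimage
def nuts(img,n,seeds,th=None,z=0.028):
    hsv=cv2.cvtColor(img,cv2.COLOR_BGR2HSV)
    out=[]
    for (u,v) in seeds:
        R=13;k=8
        x0,y0=int(u)-R,int(v)-R
        c=cv2.resize(img[y0:y0+2*R,x0:x0+2*R],None,fx=k,fy=k,interpolation=cv2.INTER_CUBIC)
        h=cv2.cvtColor(c,cv2.COLOR_BGR2HSV)
        m=((h[...,1]<60)&(h[...,2]>th)).astype(np.uint8)
        cs,_=cv2.findContours(m,cv2.RETR_EXTERNAL,cv2.CHAIN_APPROX_NONE)
        ct=max(cs,key=cv2.contourArea)[:,0]
        ct=cv2.convexHull(ct)[:,0]
        px=(ct+0.5)/k-0.5+[x0,y0]
        X=np.array([onz(n,a,b,z)[:2] for a,b in px])
        M=cv2.moments((X*1e4).astype(np.float32).reshape(-1,1,2))
        ctr=np.array([M['m10'],M['m01']])/M['m00']/1e4
        d=X-ctr
        # resample radial support function over angles (hull widths)
        an=np.radians(np.arange(0,180,1)); w=np.array([np.ptp(d@[np.cos(t),np.sin(t)]) for t in an])
        c6=(w*np.exp(6j*an)).sum()  # width min at flats
        flat=np.degrees((np.pi-np.angle(c6))/6*-1)%60
        flat=np.degrees((np.angle(np.conj(c6))+np.pi)/6)%60
        out.append((ctr,w.min()*1e3,w.max()*1e3,flat,abs(c6)/w.sum()))
    return out
E
python3 - <<'E'
from meas import *
top=[(417,236),(378,266),(413,267),(375,301)]
for n,sd,th in (("top",top,175),("side",None,165)):
    img=cv2.imread(f'pics/{n}0.png')
    if sd is None:
        sd=[proj('side',[*c[0],0.028]) for c in res]
    res=nuts(img,n,sd,th)
    print(n,np.round(sd,1).tolist())
    for c,a,b,f,q in res: print(np.round(c,4),round(a,1),round(b,1),'flat',round(f,1),round(q,3))
def T(u,v): return (u/4.4+340-.4, v/4.4+200-.4)
cs=[onz('top',*T(*p),0.024) for p in ((90,23),(444,60),(408,568),(43,533))]
print(np.round(cs,4), [np.linalg.norm(cs[i]-cs[(i+1)%4]).round(4) for i in range(4)])
def H(u,v): return (u/3.5+100-.36, v/3.5+190-.36)
for nm,p,z in (('rimTL',(52,40),.203),('rimTR',(307,40),.203),('rimBR',(300,454),.203),('rimBL',(38,453),.203),
  ('handT',(450,160),.166),('handB',(450,334),.166),('barFT',(511,68),.122),('barFB',(508,433),.122),
  ('markT',(695,112),.110),('markB',(695,390),.110),('railendT',(743,96),.110),('railendB',(743,409),.110)):
    print(nm,np.round(onz('top',*H(*p),z),4))
E
```

```text
top [[417, 236], [378, 266], [413, 267], [375, 301]]
[ 0.6262 -0.3416] 32.0 33.8 flat 43.3 0.008
[ 0.5498 -0.2479] 32.3 33.7 flat 5.4 0.006
[ 0.5476 -0.333 ] 32.1 33.6 flat 26.3 0.008
[ 0.4633 -0.239 ] 32.2 34.4 flat 29.1 0.01
side [[349.4, 367.1], [303.3, 337.8], [310.4, 370.2], [262.2, 341.1]]
[ 0.6224 -0.3407] 31.9 34.4 flat 43.6 0.01
[ 0.546  -0.2472] 31.7 34.5 flat 10.9 0.014
[ 0.544  -0.3324] 32.1 34.4 flat 25.9 0.01
[ 0.4595 -0.2382] 31.7 34.6 flat 30.7 0.009
[[ 0.6982 -0.1997  0.024 ]
 [ 0.6821 -0.3997  0.024 ]
 [ 0.3992 -0.379   0.024 ]
 [ 0.4138 -0.1775  0.024 ]] [np.float64(0.2007), np.float64(0.2837), np.float64(0.2021), np.float64(0.2852)]
rimTL [0.6643 0.3328 0.203 ]
rimTR [0.6681 0.1817 0.203 ]
rimBR [0.4245 0.1744 0.203 ]
rimBL [0.4218 0.3261 0.203 ]
handT [0.6017 0.1001 0.166 ]
handB [0.4953 0.0959 0.166 ]
barFT [0.6662 0.0704 0.122 ]
barFB [0.4332 0.064  0.122 ]
markT [ 0.6419 -0.0489  0.11  ]
markB [ 0.4623 -0.0534  0.11  ]
railendT [ 0.6532 -0.0799  0.11  ]
railendB [ 0.4509 -0.0845  0.11  ]
```

Measurements hold up. The hopper axis yaw is about 91.5° and the throat about (0.543, 0.239); the rim and handle agree with this within 1–2 mm. The two cameras differ by 4 mm in x, so I use the mean. I'll take nuts 2, 3 and 4 and leave the one at (0.624,-0.341). First move is above nut 4, to check tool against camera.

{"name": "drive_tool", "arguments": {"deltas": [{"az": 0.16},{"az": 0.16},{"az": 0.16},{"dx": 0.11,"dy": -0.163},{"dx": 0.11,"dy": -0.163},{"dx": 0.11,"dy": -0.163},{"dx": 0.11,"dy": -0.163},{"dx": 0.11,"dy": -0.163},{"dx": 0.11,"dy": -0.163},{"dx": 0.11,"dy": -0.163},{"dx": 0.11,"dy": -0.163},{"dx": 0.11,"dy": -0.163},{"dx": 0.11,"dy": -0.163},{"dx": 0.11,"dy": -0.163},{"dx": 0.11,"dy": -0.163},{"dx": 0.11,"dy": -0.163},{"dx": 0.11,"dy": -0.163},{}], "jaw": -0.4, "force": 60}}

```text
schema error: expected keys dx, dy, dz, ax, ay, az
```

{"name": "drive_tool", "arguments": {"deltas": [{"dx": 0,"dy": 0,"dz": 0,"ax": 0,"ay": 0,"az": 0.16},{"dx": 0,"dy": 0,"dz": 0,"ax": 0,"ay": 0,"az": 0.16},{"dx": 0,"dy": 0,"dz": 0,"ax": 0,"ay": 0,"az": 0.16},{"dx": 0.11,"dy": -0.163,"dz": 0,"ax": 0,"ay": 0,"az": 0},{"dx": 0.11,"dy": -0.163,"dz": 0,"ax": 0,"ay": 0,"az": 0},{"dx": 0.11,"dy": -0.163,"dz": 0,"ax": 0,"ay": 0,"az": 0},{"dx": 0.11,"dy": -0.163,"dz": 0,"ax": 0,"ay": 0,"az": 0},{"dx": 0.11,"dy": -0.163,"dz": 0,"ax": 0,"ay": 0,"az": 0},{"dx": 0.11,"dy": -0.163,"dz": 0,"ax": 0,"ay": 0,"az": 0},{"dx": 0.11,"dy": -0.163,"dz": 0,"ax": 0,"ay": 0,"az": 0},{"dx": 0.11,"dy": -0.163,"dz": 0,"ax": 0,"ay": 0,"az": 0},{"dx": 0.11,"dy": -0.163,"dz": 0,"ax": 0,"ay": 0,"az": 0},{"dx": 0.11,"dy": -0.163,"dz": 0,"ax": 0,"ay": 0,"az": 0},{"dx": 0.11,"dy": -0.163,"dz": 0,"ax": 0,"ay": 0,"az": 0},{"dx": 0.11,"dy": -0.163,"dz": 0,"ax": 0,"ay": 0,"az": 0},{"dx": 0.11,"dy": -0.163,"dz": 0,"ax": 0,"ay": 0,"az": 0},{"dx": 0.11,"dy": -0.163,"dz": 0,"ax": 0,"ay": 0,"az": 0},{"dx": 0,"dy": 0,"dz": 0,"ax": 0,"ay": 0,"az": 0}], "jaw": -0.4, "force": 60}}

```text
clock: 1.9
position: [0.4623, -0.2366, 0.2481]
eef_rot: [-3.141, -0.0, 0.003]
ft_force: [0.0, -0.3, -1.0]
finger_gap: 0.0596
```

{"name": "drive_tool", "arguments": {"deltas": [{"dx": -0.005,"dy": 0.013,"dz": 0.2,"ax": 0,"ay": 0,"az": 0},{"dx": 0,"dy": 0,"dz": 0.2,"ax": 0,"ay": 0,"az": 0},{"dx": 0,"dy": 0,"dz": 0.2,"ax": 0,"ay": 0,"az": 0},{"dx": 0,"dy": 0,"dz": 0.2,"ax": 0,"ay": 0,"az": 0},{"dx": 0,"dy": 0,"dz": 0.2,"ax": 0,"ay": 0,"az": 0},{"dx": 0,"dy": 0,"dz": 0.2,"ax": 0,"ay": 0,"az": 0},{"dx": 0,"dy": 0,"dz": 0,"ax": 0,"ay": 0,"az": 0}]}}

```text
clock: 2.6
position: [0.4575, -0.24, 0.065]
eef_rot: [-3.138, 0.007, -0.001]
ft_force: [-1.0, -0.2, -0.7]
finger_gap: 0.0599
```

Run:
```python
from h import *
ims=[]
for n in ("top","side"):
    f=grab_frame(n)[:,:,::-1]; cv2.imwrite(f'pics/{n}1.png',f)
    p=state()['position']; c=proj(n,[p[0],p[1],p[2]-.017]); print(n,c)
    u,v=proj(n,[.461,-.239,.03]).astype(int)
    ims.append(cv2.resize(f[v-50:v+50,u-50:u+50],(400,400),interpolation=cv2.INTER_CUBIC))
cv2.imwrite('pics/chk1.png',np.hstack(ims))
```

```text
top [377.18915826 303.19643774]
side [260.0132614  334.83542515]
```

View pics/chk1.png

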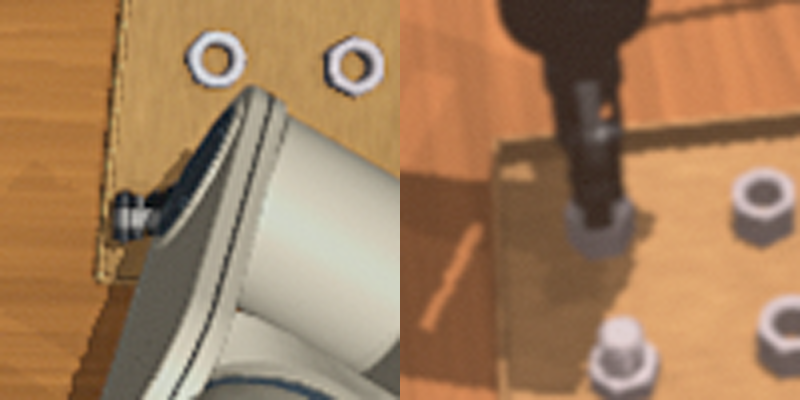

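The side view shows the near fingertip at crop (598,225), in front of the nut at (602,225). Allowing for the near finger's offset, this puts the nut near x = 0.461, the mean of the two cameras.

Run:
```python
from h import *
s=state(); print(np.round(s['position'],4),np.round(s['eef_rot'],4),s['clock'],np.round(s['joint_positions'],3))
```

```text
[ 0.4598 -0.2411  0.0682] [-3.1409e+00  1.4000e-03 -5.0000e-04] 2.7 [-0.506  0.557  1.957 -0.     0.629  1.066]
```

{"name": "drive_tool", "arguments": {"deltas": [{"dx": 0,"dy": 0,"dz": 0.1,"ax": 0,"ay": 0,"az": 0},{"dx": 0,"dy": 0,"dz": 0.1,"ax": 0,"ay": 0,"az": 0},{"dx": 0,"dy": 0,"dz": 0.09,"ax": 0,"ay": 0,"az": 0},{"dx": 0,"dy": 0,"dz": 0,"ax": 0,"ay": 0,"az": 0},{"dx": 0,"dy": 0,"dz": 0,"ax": 0,"ay": 0,"az": 0},{"dx": 0,"dy": 0,"dz": 0,"ax": 0,"ay": 0,"az": 0}]}}

```text
clock: 3.3
position: [0.4606, -0.241, 0.0253]
eef_rot: [3.141, -0.001, -0.0]
ft_force: [-0.7, 0.0, 0.5]
finger_gap: 0.0595
```

{"name": "drive_tool", "arguments": {"deltas": [{"dx": 0,"dy": 0,"dz": 0,"ax": 0,"ay": 0,"az": 0},{"dx": 0,"dy": 0,"dz": 0,"ax": 0,"ay": 0,"az": 0},{"dx": 0,"dy": 0,"dz": 0,"ax": 0,"ay": 0,"az": 0},{"dx": 0,"dy": 0,"dz": 0,"ax": 0,"ay": 0,"az": 0}], "jaw": 1, "force": 50}}

```text
clock: 3.7
position: [0.4606, -0.2409, 0.0255]
eef_rot: [3.141, -0.001, -0.0]
ft_force: [-0.7, -0.1, 5.5]
finger_gap: 0.0309
```

Gripped (gap 31 mm). Next, lift and carry it over the hopper.

{"name": "drive_tool", "arguments": {"deltas": [{"dx": 0,"dy": 0,"dz": -0.2,"ax": 0,"ay": 0,"az": 0},{"dx": 0,"dy": 0,"dz": -0.32,"ax": 0,"ay": 0,"az": 0},{"dx": 0,"dy": 0,"dz": -0.32,"ax": 0,"ay": 0,"az": 0},{"dx": 0,"dy": 0,"dz": -0.32,"ax": 0,"ay": 0,"az": 0},{"dx": 0,"dy": 0,"dz": -0.32,"ax": 0,"ay": 0,"az": 0},{"dx": 0,"dy": 0,"dz": -0.1,"ax": 0,"ay": 0,"az": 0},{"dx": 0.024,"dy": -0.25,"dz": 0,"ax": 0,"ay": 0,"az": 0},{"dx": 0.024,"dy": -0.25,"dz": 0,"ax": 0,"ay": 0,"az": 0},{"dx": 0.024,"dy": -0.25,"dz": 0,"ax": 0,"ay": 0,"az": 0},{"dx": 0.024,"dy": -0.25,"dz": 0,"ax": 0,"ay": 0,"az": 0},{"dx": 0.024,"dy": -0.25,"dz": 0,"ax": 0,"ay": 0,"az": 0},{"dx": 0.024,"dy": -0.25,"dz": 0,"ax": 0,"ay": 0,"az": 0},{"dx": 0.024,"dy": -0.25,"dz": 0,"ax": 0,"ay": 0,"az": 0},{"dx": 0.024,"dy": -0.25,"dz": 0,"ax": 0,"ay": 0,"az": 0},{"dx": 0.024,"dy": -0.25,"dz": 0,"ax": 0,"ay": 0,"az": 0},{"dx": 0.024,"dy": -0.25,"dz": 0,"ax": 0,"ay": 0,"az": 0},{"dx": 0.024,"dy": -0.25,"dz": 0,"ax": 0,"ay": 0,"az": 0},{"dx": 0.024,"dy": -0.25,"dz": 0,"ax": 0,"ay": 0,"az": 0},{"dx": 0.024,"dy": -0.25,"dz": 0,"ax": 0,"ay": 0,"az": 0},{"dx": 0,"dy": 0,"dz": 0,"ax": 0,"ay": 0,"az": 0}]}}

```text
clock: 5.7
position: [0.5074, 0.2505, 0.262]
eef_rot: [-3.14, -0.001, 0.003]
ft_force: [0.4, 0.2, -0.9]
finger_gap: 0.0307
```

Run:
```python
from h import *
ims=[]
for n in ("top","side"):
    f=grab_frame(n)[:,:,::-1]; cv2.imwrite(f'pics/{n}2.png',f)
    p=state()['position'];print(np.round(p,4))
    u,v=proj(n,[.52,.22,.22]).astype(int); v=max(v,80)
    ims.append(cv2.resize(f[v-80:v+80,u-80:u+80],(400,400),interpolation=cv2.INTER_CUBIC))
cv2.imwrite('pics/chk2.png',np.hstack(ims))
```

```text
[0.5069 0.2485 0.2617]
[0.5067 0.2471 0.2615]
```

View pics/chk2.png

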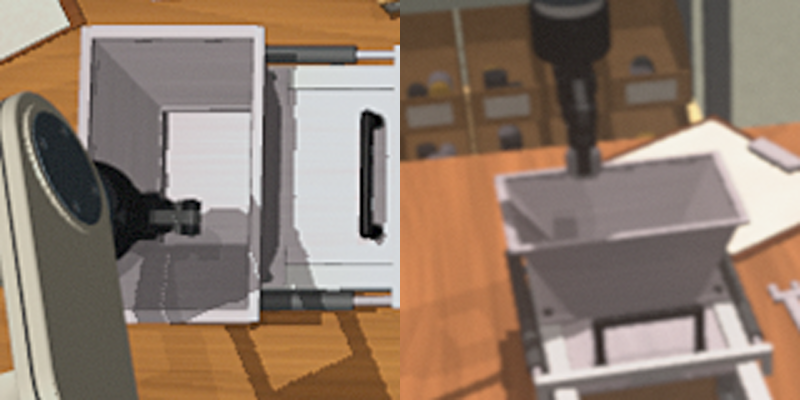

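The nut is in the fingers, over the left half of the hopper at top crop (190,215). Lower and release.

{"name": "drive_tool", "arguments": {"deltas": [{"dx": 0,"dy": 0,"dz": 0.2,"ax": 0,"ay": 0,"az": 0},{"dx": 0,"dy": 0,"dz": 0.2,"ax": 0,"ay": 0,"az": 0},{"dx": 0,"dy": 0,"dz": 0.2,"ax": 0,"ay": 0,"az": 0},{"dx": 0,"dy": 0,"dz": 0.09,"ax": 0,"ay": 0,"az": 0},{"dx": 0,"dy": 0,"dz": 0,"ax": 0,"ay": 0,"az": 0},{"dx": 0,"dy": 0,"dz": 0,"ax": 0,"ay": 0,"az": 0},{"dx": 0,"dy": 0,"dz": 0,"ax": 0,"ay": 0,"az": 0}]}}

```text
clock: 6.5
position: [0.5082, 0.2468, 0.1599]
eef_rot: [-3.141, -0.002, -0.001]
ft_force: [0.6, -0.4, -0.3]
finger_gap: 0.031
```

{"name": "drive_tool", "arguments": {"deltas": [{"dx": 0,"dy": 0,"dz": 0,"ax": 0,"ay": 0,"az": 0},{"dx": 0,"dy": 0,"dz": 0,"ax": 0,"ay": 0,"az": 0},{"dx": 0,"dy": 0,"dz": 0,"ax": 0,"ay": 0,"az": 0},{"dx": 0,"dy": 0,"dz": 0,"ax": 0,"ay": 0,"az": 0}], "jaw": -0.1}}

```text
clock: 6.9
position: [0.5073, 0.2468, 0.1587]
eef_rot: [-3.141, -0.001, -0.0]
ft_force: [0.8, -0.3, -0.7]
finger_gap: 0.047
```

{"name": "drive_tool", "arguments": {"deltas": [{"dx": 0,"dy": 0,"dz": -0.23,"ax": 0,"ay": 0,"az": 0},{"dx": 0,"dy": 0,"dz": -0.23,"ax": 0,"ay": 0,"az": 0},{"dx": 0,"dy": 0,"dz": -0.23,"ax": 0,"ay": 0,"az": 0},{"dx": 0.017,"dy": 0.2575,"dz": 0,"ax": 0,"ay": 0,"az": 0},{"dx": 0.017,"dy": 0.2575,"dz": 0,"ax": 0,"ay": 0,"az": 0},{"dx": 0.017,"dy": 0.2575,"dz": 0,"ax": 0,"ay": 0,"az": 0},{"dx": 0.017,"dy": 0.2575,"dz": 0,"ax": 0,"ay": 0,"az": 0},{"dx": 0.017,"dy": 0.2575,"dz": 0,"ax": 0,"ay": 0,"az": 0},{"dx": 0.017,"dy": 0.2575,"dz": 0,"ax": 0,"ay": 0,"az": 0},{"dx": 0.017,"dy": 0.2575,"dz": 0,"ax": 0,"ay": 0,"az": 0},{"dx": 0.017,"dy": 0.2575,"dz": 0,"ax": 0,"ay": 0,"az": 0},{"dx": 0.017,"dy": 0.2575,"dz": 0,"ax": 0,"ay": 0,"az": 0},{"dx": 0.017,"dy": 0.2575,"dz": 0,"ax": 0,"ay": 0,"az": 0},{"dx": 0.017,"dy": 0.2575,"dz": 0,"ax": 0,"ay": 0,"az": 0},{"dx": 0.017,"dy": 0.2575,"dz": 0,"ax": 0,"ay": 0,"az": 0},{"dx": 0.017,"dy": 0.2575,"dz": 0,"ax": 0,"ay": 0,"az": 0},{"dx": 0.017,"dy": 0.2575,"dz": 0,"ax": 0,"ay": 0,"az": 0},{"dx": 0.017,"dy": 0.2575,"dz": 0,"ax": 0,"ay": 0,"az": 0},{"dx": 0,"dy": 0,"dz": 0,"ax": 0,"ay": 0,"az": 0.09},{"dx": 0,"dy": 0,"dz": 0,"ax": 0,"ay": 0,"az": 0}], "jaw": -0.4}}

```text
clock: 8.9
position: [0.545, -0.3337, 0.2614]
eef_rot: [-3.141, 0.001, -0.073]
ft_force: [0.1, 0.1, -0.7]
finger_gap: 0.0596
```

Run:
```python
from h import *
ims=[]
for n in ("top","side"):
    f=grab_frame(n)[:,:,::-1]; cv2.imwrite(f'pics/{n}3.png',f)
s=state();print(np.round(s['position'],4),np.round(s['eef_rot'],4))
f=cv2.imread('pics/top3.png')
cv2.imwrite('pics/chk3.png',cv2.resize(f[190:330,100:350],(750,420),interpolation=cv2.INTER_CUBIC))
```

```text
[ 0.5451 -0.3323  0.2616] [-3.1411e+00  5.0000e-04 -6.9200e-02]
```

View pics/chk3.png

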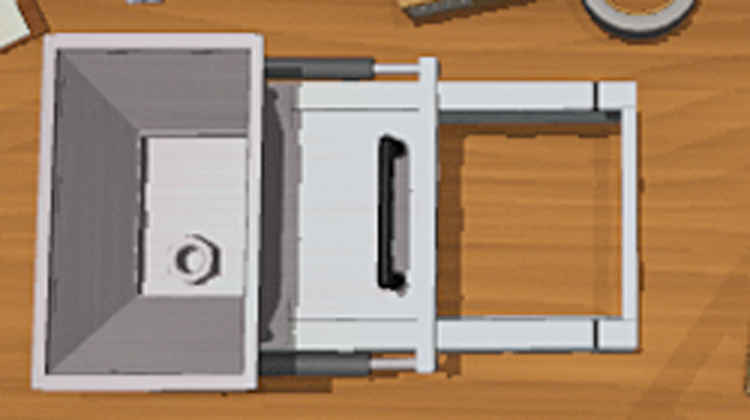

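View pics/side3.png

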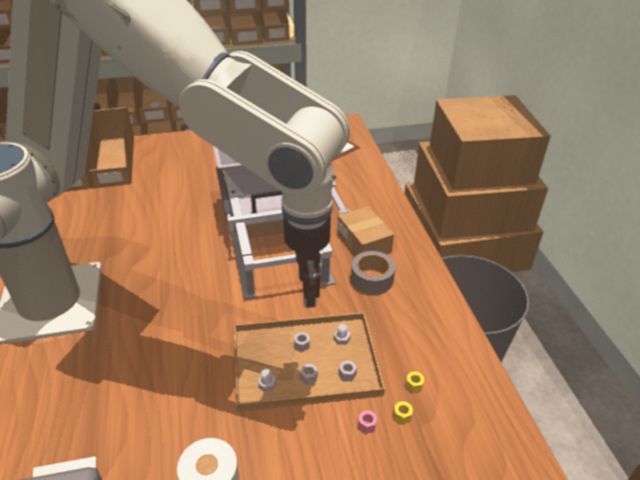

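The first nut sits on the shut gate in the throat, at crop (195,260), and the tray is undisturbed. Descend on nut 3.

{"name": "drive_tool", "arguments": {"deltas": [{"dx": 0.004,"dy": 0,"dz": 0.25,"ax": 0,"ay": 0,"az": 0},{"dx": 0,"dy": 0,"dz": 0.25,"ax": 0,"ay": 0,"az": 0},{"dx": 0,"dy": 0,"dz": 0.25,"ax": 0,"ay": 0,"az": 0},{"dx": 0,"dy": 0,"dz": 0.25,"ax": 0,"ay": 0,"az": 0},{"dx": 0,"dy": 0,"dz": 0.25,"ax": 0,"ay": 0,"az": 0},{"dx": 0,"dy": 0,"dz": 0.15,"ax": 0,"ay": 0,"az": 0},{"dx": 0,"dy": 0,"dz": 0.1,"ax": 0,"ay": 0,"az": 0},{"dx": 0,"dy": 0,"dz": 0.075,"ax": 0,"ay": 0,"az": 0},{"dx": 0,"dy": 0,"dz": 0,"ax": 0,"ay": 0,"az": 0},{"dx": 0,"dy": 0,"dz": 0,"ax": 0,"ay": 0,"az": 0},{"dx": 0,"dy": 0,"dz": 0,"ax": 0,"ay": 0,"az": 0}]}}

```text
clock: 10.1
position: [0.5468, -0.3332, 0.027]
eef_rot: [3.141, -0.002, -0.071]
ft_force: [-0.3, -0.7, 0.1]
finger_gap: 0.0599
```

{"name": "drive_tool", "arguments": {"deltas": [{"dx": 0,"dy": 0,"dz": 0,"ax": 0,"ay": 0,"az": 0},{"dx": 0,"dy": 0,"dz": 0,"ax": 0,"ay": 0,"az": 0},{"dx": 0,"dy": 0,"dz": 0,"ax": 0,"ay": 0,"az": 0},{"dx": 0,"dy": 0,"dz": 0,"ax": 0,"ay": 0,"az": 0}], "jaw": 1}}

```text
clock: 10.5
position: [0.5464, -0.3331, 0.0268]
eef_rot: [3.141, -0.001, -0.071]
ft_force: [-1.8, 1.8, 6.8]
finger_gap: 0.0318
```

{"name": "drive_tool", "arguments": {"deltas": [{"dx": 0,"dy": 0,"dz": -0.2,"ax": 0,"ay": 0,"az": 0},{"dx": 0,"dy": 0,"dz": -0.32,"ax": 0,"ay": 0,"az": 0},{"dx": 0,"dy": 0,"dz": -0.32,"ax": 0,"ay": 0,"az": 0},{"dx": 0,"dy": 0,"dz": -0.32,"ax": 0,"ay": 0,"az": 0},{"dx": 0,"dy": 0,"dz": -0.32,"ax": 0,"ay": 0,"az": -0.09},{"dx": 0,"dy": 0,"dz": -0.09,"ax": 0,"ay": 0,"az": 0},{"dx": 0.0157,"dy": -0.298,"dz": 0,"ax": 0,"ay": 0,"az": 0},{"dx": 0.0157,"dy": -0.298,"dz": 0,"ax": 0,"ay": 0,"az": 0},{"dx": 0.0157,"dy": -0.298,"dz": 0,"ax": 0,"ay": 0,"az": 0},{"dx": 0.0157,"dy": -0.298,"dz": 0,"ax": 0,"ay": 0,"az": 0},{"dx": 0.0157,"dy": -0.298,"dz": 0,"ax": 0,"ay": 0,"az": 0},{"dx": 0.0157,"dy": -0.298,"dz": 0,"ax": 0,"ay": 0,"az": 0},{"dx": 0.0157,"dy": -0.298,"dz": 0,"ax": 0,"ay": 0,"az": 0},{"dx": 0.0157,"dy": -0.298,"dz": 0,"ax": 0,"ay": 0,"az": 0},{"dx": 0.0157,"dy": -0.298,"dz": 0,"ax": 0,"ay": 0,"az": 0},{"dx": 0.0157,"dy": -0.298,"dz": 0,"ax": 0,"ay": 0,"az": 0},{"dx": 0.0157,"dy": -0.298,"dz": 0,"ax": 0,"ay": 0,"az": 0},{"dx": 0.0157,"dy": -0.298,"dz": 0,"ax": 0,"ay": 0,"az": 0},{"dx": 0.0157,"dy": -0.298,"dz": 0,"ax": 0,"ay": 0,"az": 0},{"dx": 0,"dy": 0,"dz": 0,"ax": 0,"ay": 0,"az": 0}]}}

```text
clock: 12.5
position: [0.5762, 0.2532, 0.2603]
eef_rot: [-3.14, 0.0, 0.004]
ft_force: [0.8, 0.0, -0.7]
finger_gap: 0.0315
```

{"name": "drive_tool", "arguments": {"deltas": [{"dx": 0,"dy": 0,"dz": 0,"ax": 0,"ay": 0,"az": 0},{"dx": 0,"dy": 0,"dz": 0,"ax": 0,"ay": 0,"az": 0}]}}

```text
clock: 12.7
position: [0.5762, 0.2474, 0.2604]
eef_rot: [3.141, 0.001, -0.001]
ft_force: [0.0, -1.3, -1.0]
finger_gap: 0.0316
```

Positioned over the throat's +x-world half. Lower, release, and lift.

{"name": "drive_tool", "arguments": {"deltas": [{"dx": 0,"dy": 0,"dz": 0.2,"ax": 0,"ay": 0,"az": 0},{"dx": 0,"dy": 0,"dz": 0.2,"ax": 0,"ay": 0,"az": 0},{"dx": 0,"dy": 0,"dz": 0.2,"ax": 0,"ay": 0,"az": 0},{"dx": 0,"dy": 0,"dz": 0.08,"ax": 0,"ay": 0,"az": 0},{"dx": 0,"dy": 0,"dz": 0,"ax": 0,"ay": 0,"az": 0},{"dx": 0,"dy": 0,"dz": 0,"ax": 0,"ay": 0,"az": 0},{"dx": 0,"dy": 0,"dz": 0,"ax": 0,"ay": 0,"az": 0}]}}

```text
clock: 13.4
position: [0.5778, 0.2484, 0.1608]
eef_rot: [-3.141, -0.003, -0.001]
ft_force: [0.2, 0.8, -0.4]
finger_gap: 0.0315
```

{"name": "drive_tool", "arguments": {"deltas": [{"dx": 0,"dy": 0,"dz": 0,"ax": 0,"ay": 0,"az": 0},{"dx": 0,"dy": 0,"dz": 0,"ax": 0,"ay": 0,"az": 0},{"dx": 0,"dy": 0,"dz": 0,"ax": 0,"ay": 0,"az": 0},{"dx": 0,"dy": 0,"dz": 0,"ax": 0,"ay": 0,"az": 0}], "jaw": -0.1}}

```text
clock: 13.8
position: [0.5767, 0.2485, 0.1594]
eef_rot: [-3.141, -0.0, -0.0]
ft_force: [1.5, -0.6, -0.6]
finger_gap: 0.047
```

{"name": "drive_tool", "arguments": {"deltas": [{"dx": 0,"dy": 0,"dz": -0.23,"ax": 0,"ay": 0,"az": 0},{"dx": 0,"dy": 0,"dz": -0.23,"ax": 0,"ay": 0,"az": 0},{"dx": 0,"dy": 0,"dz": -0.23,"ax": 0,"ay": 0,"az": 0},{"dx": -0.0148,"dy": 0.2544,"dz": 0,"ax": 0,"ay": 0,"az": 0},{"dx": -0.0148,"dy": 0.2544,"dz": 0,"ax": 0,"ay": 0,"az": 0},{"dx": -0.0148,"dy": 0.2544,"dz": 0,"ax": 0,"ay": 0,"az": 0},{"dx": -0.0148,"dy": 0.2544,"dz": 0,"ax": 0,"ay": 0,"az": 0},{"dx": -0.0148,"dy": 0.2544,"dz": 0,"ax": 0,"ay": 0,"az": 0},{"dx": -0.0148,"dy": 0.2544,"dz": 0,"ax": 0,"ay": 0,"az": 0},{"dx": -0.0148,"dy": 0.2544,"dz": 0,"ax": 0,"ay": 0,"az": 0},{"dx": -0.0148,"dy": 0.2544,"dz": 0,"ax": 0,"ay": 0,"az": 0},{"dx": -0.0148,"dy": 0.2544,"dz": 0,"ax": 0,"ay": 0,"az": 0},{"dx": -0.0148,"dy": 0.2544,"dz": 0,"ax": 0,"ay": 0,"az": 0},{"dx": -0.0148,"dy": 0.2544,"dz": 0,"ax": 0,"ay": 0,"az": 0},{"dx": -0.0148,"dy": 0.2544,"dz": 0,"ax": 0,"ay": 0,"az": 0},{"dx": -0.0148,"dy": 0.2544,"dz": 0,"ax": 0,"ay": 0,"az": 0},{"dx": 0,"dy": 0,"dz": 0,"ax": 0,"ay": 0,"az": 0.156},{"dx": 0,"dy": 0,"dz": 0,"ax": 0,"ay": 0,"az": 0.156},{"dx": 0,"dy": 0,"dz": 0,"ax": 0,"ay": 0,"az": 0.156},{"dx": 0,"dy": 0,"dz": 0,"ax": 0,"ay": 0,"az": 0}], "jaw": -0.4}}

```text
clock: 15.8
position: [0.5476, -0.2479, 0.2625]
eef_rot: [-3.142, 0.0, -0.369]
ft_force: [-0.6, 0.9, 0.2]
finger_gap: 0.0595
```

Run:
```python
from h import *
ims=[]
for n in ("top","side"):
    f=grab_frame(n)[:,:,::-1]; cv2.imwrite(f'pics/{n}4.png',f)
s=state();print(np.round(s['position'],4),np.round(s['eef_rot'],4))
f=cv2.imread('pics/top4.png'); g=cv2.imread('pics/side4.png')
cv2.imwrite('pics/chk4.png',np.hstack([cv2.resize(f[195:325,105:245],(400,371),interpolation=cv2.INTER_CUBIC),cv2.resize(g[285:415,225:395],(400,371))]))
```

```text
[ 0.5477 -0.2477  0.2626] [-3.1416  0.     -0.3644]
```

View pics/chk4.png

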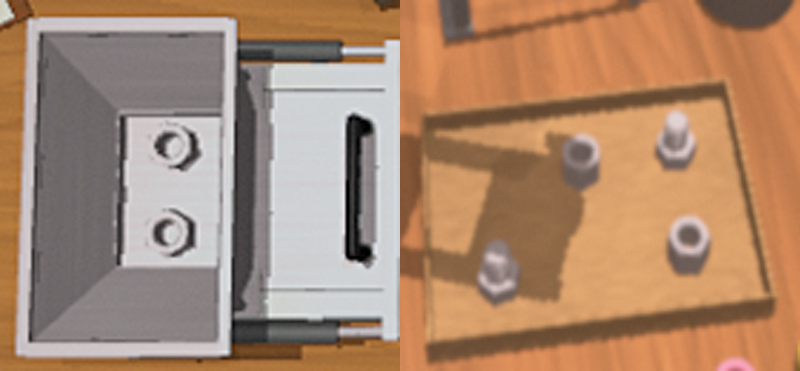

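Two nuts are on the gate, at crop (175,147) and (172,233). Two nuts and two plugs are still in the tray. Descend on nut 2.

{"name": "drive_tool", "arguments": {"deltas": [{"dx": 0,"dy": 0,"dz": 0.25,"ax": 0,"ay": 0,"az": 0},{"dx": 0,"dy": 0,"dz": 0.25,"ax": 0,"ay": 0,"az": 0},{"dx": 0,"dy": 0,"dz": 0.25,"ax": 0,"ay": 0,"az": 0},{"dx": 0,"dy": 0,"dz": 0.25,"ax": 0,"ay": 0,"az": 0},{"dx": 0,"dy": 0,"dz": 0.25,"ax": 0,"ay": 0,"az": 0},{"dx": 0,"dy": 0,"dz": 0.15,"ax": 0,"ay": 0,"az": 0},{"dx": 0,"dy": 0,"dz": 0.1,"ax": 0,"ay": 0,"az": 0},{"dx": 0,"dy": 0,"dz": 0.08,"ax": 0,"ay": 0,"az": 0},{"dx": 0,"dy": 0,"dz": 0,"ax": 0,"ay": 0,"az": 0},{"dx": 0,"dy": 0,"dz": 0,"ax": 0,"ay": 0,"az": 0},{"dx": 0,"dy": 0,"dz": 0,"ax": 0,"ay": 0,"az": 0}]}}

```text
clock: 17.0
position: [0.5486, -0.2481, 0.0269]
eef_rot: [3.141, -0.002, -0.367]
ft_force: [-0.0, 0.6, 0.2]
finger_gap: 0.0599
```

{"name": "drive_tool", "arguments": {"deltas": [{"dx": 0,"dy": 0,"dz": 0,"ax": 0,"ay": 0,"az": 0},{"dx": 0,"dy": 0,"dz": 0,"ax": 0,"ay": 0,"az": 0},{"dx": 0,"dy": 0,"dz": 0,"ax": 0,"ay": 0,"az": 0},{"dx": 0,"dy": 0,"dz": 0,"ax": 0,"ay": 0,"az": 0}], "jaw": 1}}

```text
clock: 17.4
position: [0.5483, -0.248, 0.0269]
eef_rot: [3.142, -0.002, -0.368]
ft_force: [-1.9, 0.0, 8.0]
finger_gap: 0.0331
```

Run:
```python
from h import *
for u,v in ((175,147),(172,233)):
    X=onz('top',u/2.857+105-.3,v/2.854+195-.3,.129); d=X[:2]-[.544,.2387]
    hx=np.array([-.027,.9996]); hy=np.array([-.9996,-.027]); print(np.round(X,4),np.round([d@hx,d@hy],4))
```

```text
[0.5775 0.2433 0.129 ] [ 0.0037 -0.0336]
[0.5107 0.2422 0.129 ] [0.0044 0.0331]
```

{"name": "drive_tool", "arguments": {"deltas": [{"dx": 0,"dy": 0,"dz": -0.2,"ax": 0,"ay": 0,"az": 0},{"dx": 0,"dy": 0,"dz": -0.32,"ax": 0,"ay": 0,"az": 0},{"dx": 0,"dy": 0,"dz": -0.32,"ax": 0,"ay": 0,"az": 0},{"dx": 0,"dy": 0,"dz": -0.32,"ax": 0,"ay": 0,"az": -0.17},{"dx": 0,"dy": 0,"dz": -0.32,"ax": 0,"ay": 0,"az": -0.17},{"dx": 0,"dy": 0,"dz": -0.09,"ax": 0,"ay": 0,"az": -0.17},{"dx": 0,"dy": 0,"dz": 0,"ax": 0,"ay": 0,"az": -0.17},{"dx": 0,"dy": 0,"dz": 0,"ax": 0,"ay": 0,"az": -0.17},{"dx": 0,"dy": 0,"dz": 0,"ax": 0,"ay": 0,"az": -0.17},{"dx": 0,"dy": 0,"dz": 0,"ax": 0,"ay": 0,"az": -0.17},{"dx": 0,"dy": 0,"dz": 0,"ax": 0,"ay": 0,"az": -0.17},{"dx": 0,"dy": 0,"dz": 0,"ax": 0,"ay": 0,"az": -0.17},{"dx": 0,"dy": 0,"dz": 0,"ax": 0,"ay": 0,"az": -0.17},{"dx": 0,"dy": 0,"dz": 0,"ax": 0,"ay": 0,"az": -0.17},{"dx": 0,"dy": 0,"dz": 0,"ax": 0,"ay": 0,"az": -0.17},{"dx": 0,"dy": 0,"dz": 0,"ax": 0,"ay": 0,"az": -0.17},{"dx": 0,"dy": 0,"dz": 0,"ax": 0,"ay": 0,"az": -0.17},{"dx": 0,"dy": 0,"dz": 0,"ax": 0,"ay": 0,"az": -0.12},{"dx": 0,"dy": 0,"dz": 0,"ax": 0,"ay": 0,"az": 0}]}}

```text
clock: 19.3
position: [0.5475, -0.2476, 0.2613]
eef_rot: [3.142, 0.0, 1.597]
ft_force: [-0.1, -0.5, -1.0]
finger_gap: 0.0332
```

{"name": "drive_tool", "arguments": {"deltas": [{"dx": 0.263,"dy": 0.0037,"dz": 0,"ax": 0,"ay": 0,"az": 0},{"dx": 0.263,"dy": 0.0037,"dz": 0,"ax": 0,"ay": 0,"az": 0},{"dx": 0.263,"dy": 0.0037,"dz": 0,"ax": 0,"ay": 0,"az": 0},{"dx": 0.263,"dy": 0.0037,"dz": 0,"ax": 0,"ay": 0,"az": 0},{"dx": 0.263,"dy": 0.0037,"dz": 0,"ax": 0,"ay": 0,"az": 0},{"dx": 0.263,"dy": 0.0037,"dz": 0,"ax": 0,"ay": 0,"az": 0},{"dx": 0.263,"dy": 0.0037,"dz": 0,"ax": 0,"ay": 0,"az": 0},{"dx": 0.263,"dy": 0.0037,"dz": 0,"ax": 0,"ay": 0,"az": 0},{"dx": 0.263,"dy": 0.0037,"dz": 0,"ax": 0,"ay": 0,"az": 0},{"dx": 0.263,"dy": 0.0037,"dz": 0,"ax": 0,"ay": 0,"az": 0},{"dx": 0.263,"dy": 0.0037,"dz": 0,"ax": 0,"ay": 0,"az": 0},{"dx": 0.263,"dy": 0.0037,"dz": 0,"ax": 0,"ay": 0,"az": 0},{"dx": 0.263,"dy": 0.0037,"dz": 0,"ax": 0,"ay": 0,"az": 0},{"dx": 0,"dy": 0,"dz": 0,"ax": 0,"ay": 0,"az": 0},{"dx": 0,"dy": 0,"dz": 0,"ax": 0,"ay": 0,"az": 0},{"dx": 0,"dy": 0,"dz": 0,"ax": 0,"ay": 0,"az": 0}]}}

```text
clock: 20.9
position: [0.5419, 0.2643, 0.261]
eef_rot: [-3.141, 0.001, 1.594]
ft_force: [0.2, -0.6, -0.9]
finger_gap: 0.0331
```

{"name": "drive_tool", "arguments": {"deltas": [{"dx": 0,"dy": 0,"dz": 0.2,"ax": 0,"ay": 0,"az": 0},{"dx": 0,"dy": 0,"dz": 0.2,"ax": 0,"ay": 0,"az": 0},{"dx": 0,"dy": 0,"dz": 0.2,"ax": 0,"ay": 0,"az": 0},{"dx": 0,"dy": 0,"dz": 0.07,"ax": 0,"ay": 0,"az": 0},{"dx": 0,"dy": 0,"dz": 0,"ax": 0,"ay": 0,"az": 0},{"dx": 0,"dy": 0,"dz": 0,"ax": 0,"ay": 0,"az": 0},{"dx": 0,"dy": 0,"dz": 0,"ax": 0,"ay": 0,"az": 0}]}}

```text
clock: 21.6
position: [0.5432, 0.2653, 0.1623]
eef_rot: [3.139, -0.001, 1.595]
ft_force: [0.4, -0.3, -0.9]
finger_gap: 0.0329
```

{"name": "drive_tool", "arguments": {"deltas": [{"dx": 0,"dy": 0,"dz": 0,"ax": 0,"ay": 0,"az": 0},{"dx": 0,"dy": 0,"dz": 0,"ax": 0,"ay": 0,"az": 0},{"dx": 0,"dy": 0,"dz": 0,"ax": 0,"ay": 0,"az": 0},{"dx": 0,"dy": 0,"dz": 0,"ax": 0,"ay": 0,"az": 0}], "jaw": -0.1}}

```text
clock: 22.0
position: [0.5422, 0.2652, 0.1609]
eef_rot: [3.141, -0.0, 1.596]
ft_force: [0.1, 0.7, -0.4]
finger_gap: 0.0471
```

{"name": "drive_tool", "arguments": {"deltas": [{"dx": 0,"dy": 0,"dz": -0.23,"ax": 0,"ay": 0,"az": 0},{"dx": 0,"dy": 0,"dz": -0.23,"ax": 0,"ay": 0,"az": 0},{"dx": 0,"dy": 0,"dz": -0.23,"ax": 0,"ay": 0,"az": 0},{"dx": -0.222,"dy": 0,"dz": 0,"ax": 0,"ay": 0,"az": 0},{"dx": -0.222,"dy": 0,"dz": 0,"ax": 0,"ay": 0,"az": 0},{"dx": -0.222,"dy": 0,"dz": 0,"ax": 0,"ay": 0,"az": 0},{"dx": -0.222,"dy": 0,"dz": 0,"ax": 0,"ay": 0,"az": 0},{"dx": -0.222,"dy": 0,"dz": 0,"ax": 0,"ay": 0,"az": 0},{"dx": 0,"dy": 0,"dz": 0,"ax": 0,"ay": 0,"az": 0.182},{"dx": 0,"dy": 0,"dz": 0,"ax": 0,"ay": 0,"az": 0.182},{"dx": 0,"dy": 0,"dz": 0,"ax": 0,"ay": 0,"az": 0.182},{"dx": 0,"dy": 0,"dz": 0,"ax": 0,"ay": 0,"az": 0.182},{"dx": 0,"dy": 0,"dz": 0,"ax": 0,"ay": 0,"az": 0.182},{"dx": 0,"dy": 0,"dz": 0,"ax": 0,"ay": 0,"az": 0.182},{"dx": 0,"dy": 0,"dz": 0,"ax": 0,"ay": 0,"az": 0.182},{"dx": 0,"dy": 0,"dz": 0,"ax": 0,"ay": 0,"az": 0.182},{"dx": 0,"dy": 0,"dz": 0,"ax": 0,"ay": 0,"az": 0.182},{"dx": 0,"dy": 0,"dz": 0,"ax": 0,"ay": 0,"az": 0.182},{"dx": 0,"dy": 0,"dz": 0,"ax": 0,"ay": 0,"az": 0.18},{"dx": 0,"dy": 0,"dz": 0,"ax": 0,"ay": 0,"az": 0}], "jaw": -0.3}}

```text
clock: 24.0
position: [0.5462, 0.0987, 0.2641]
eef_rot: [3.142, 0.0, 0.024]
ft_force: [0.3, 0.3, -0.4]
finger_gap: 0.0557
```

Run:
```python
from h import *
ims=[]
for n in ("top","side"):
    f=grab_frame(n)[:,:,::-1]; cv2.imwrite(f'pics/{n}5.png',f)
s=state();print(np.round(s['position'],4),np.round(s['eef_rot'],4))
f=cv2.imread('pics/top5.png'); g=cv2.imread('pics/side5.png')
cv2.imwrite('pics/chk5.png',np.hstack([cv2.resize(f[195:325,105:245],(400,371),interpolation=cv2.INTER_CUBIC),cv2.resize(g[130:290,205:345],(325,371))]))
```

```text
[0.5463 0.0987 0.2641] [ 3.1416 -0.      0.0288]
```

View pics/chk5.png

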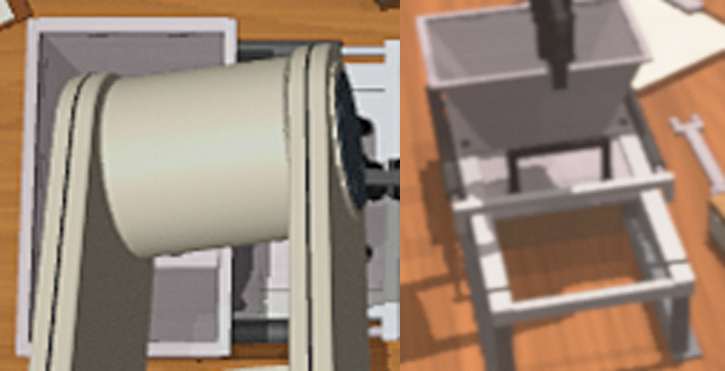

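The arm hides the hopper from above, so I'll back off briefly to confirm all three nuts before pulling.

{"name": "drive_tool", "arguments": {"deltas": [{"dx": 0,"dy": 0.25,"dz": 0,"ax": 0,"ay": 0,"az": 0},{"dx": 0,"dy": 0.25,"dz": 0,"ax": 0,"ay": 0,"az": 0},{"dx": 0,"dy": 0.25,"dz": 0,"ax": 0,"ay": 0,"az": 0},{"dx": 0,"dy": 0.25,"dz": 0,"ax": 0,"ay": 0,"az": 0},{"dx": 0,"dy": 0.25,"dz": 0,"ax": 0,"ay": 0,"az": 0},{"dx": 0,"dy": 0.25,"dz": 0,"ax": 0,"ay": 0,"az": 0},{"dx": 0,"dy": 0,"dz": 0,"ax": 0,"ay": 0,"az": 0}]}}

```text
clock: 24.8
position: [0.552, -0.13, 0.2642]
eef_rot: [3.14, -0.001, 0.024]
ft_force: [-0.1, 0.4, -0.7]
finger_gap: 0.0553
```

Run:
```python
from h import *
f=grab_frame('top')[:,:,::-1]; cv2.imwrite('pics/top6.png',f)
cv2.imwrite('pics/chk6.png',cv2.resize(f[195:325,105:325],(748,442),interpolation=cv2.INTER_CUBIC))
```

```text
(no output)
```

View pics/chk6.png

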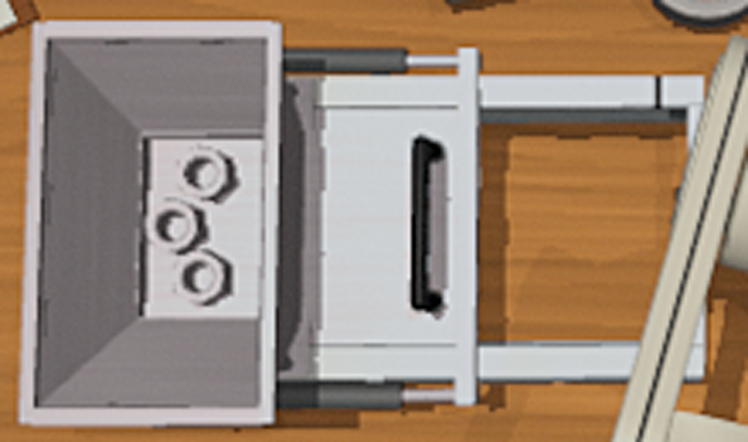

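All three nuts lie flat on the shut gate, at crop (207,173), (177,228) and (205,280). Go back over the handle and down on it.

{"name": "drive_tool", "arguments": {"deltas": [{"dx": 0,"dy": -0.25,"dz": 0,"ax": 0,"ay": 0,"az": 0},{"dx": 0,"dy": -0.25,"dz": 0,"ax": 0,"ay": 0,"az": 0},{"dx": 0,"dy": -0.25,"dz": 0,"ax": 0,"ay": 0,"az": 0},{"dx": 0,"dy": -0.25,"dz": 0,"ax": 0,"ay": 0,"az": 0},{"dx": 0,"dy": -0.25,"dz": 0,"ax": 0,"ay": 0,"az": 0},{"dx": 0,"dy": -0.25,"dz": 0,"ax": 0,"ay": 0,"az": 0},{"dx": 0,"dy": 0,"dz": 0,"ax": 0,"ay": 0,"az": 0},{"dx": 0,"dy": 0,"dz": 0,"ax": 0,"ay": 0,"az": 0},{"dx": 0,"dy": 0,"dz": 0.2,"ax": 0,"ay": 0,"az": 0},{"dx": 0,"dy": 0,"dz": 0.2,"ax": 0,"ay": 0,"az": 0},{"dx": 0,"dy": 0,"dz": 0.2,"ax": 0,"ay": 0,"az": 0},{"dx": 0,"dy": 0,"dz": 0.1,"ax": 0,"ay": 0,"az": 0},{"dx": 0,"dy": 0,"dz": 0,"ax": 0,"ay": 0,"az": 0},{"dx": 0,"dy": 0,"dz": 0,"ax": 0,"ay": 0,"az": 0},{"dx": 0,"dy": 0,"dz": 0,"ax": 0,"ay": 0,"az": 0},{"dx": 0,"dy": 0,"dz": 0,"ax": 0,"ay": 0,"az": 0}]}}

```text
clock: 26.45
position: [0.547, 0.0987, 0.1603]
eef_rot: [-3.141, -0.002, 0.025]
ft_force: [-0.7, 0.7, -0.2]
finger_gap: 0.0554
```

Run:
```python
from h import *
g=grab_frame('side')[:,:,::-1]; cv2.imwrite('pics/side7.png',g)
s=state();print(np.round(s['position'],4),np.round(s['eef_rot'],4))
cv2.imwrite('pics/chk7.png',cv2.resize(g[160:260,205:345],(700,500),interpolation=cv2.INTER_CUBIC))
```

```text
[0.5469 0.0987 0.1602] [-3.1413e+00 -2.0000e-03  2.4900e-02]
```

View pics/chk7.png

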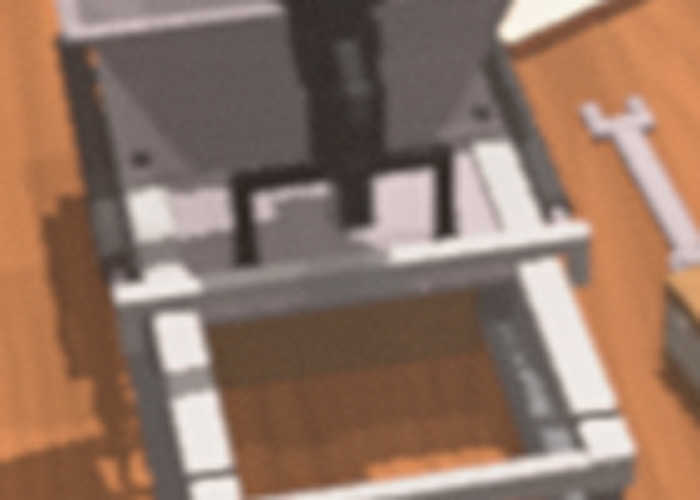

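The fingers straddle the bar centrally: the near finger is in front of it at crop (350,200), with the bar ends at (240,185) and (445,155). Close.

{"name": "drive_tool", "arguments": {"deltas": [{"dx": 0,"dy": 0,"dz": 0.02,"ax": 0,"ay": 0,"az": 0},{"dx": 0,"dy": 0,"dz": 0,"ax": 0,"ay": 0,"az": 0},{"dx": 0,"dy": 0,"dz": 0,"ax": 0,"ay": 0,"az": 0},{"dx": 0,"dy": 0,"dz": 0,"ax": 0,"ay": 0,"az": 0},{"dx": 0,"dy": 0,"dz": 0,"ax": 0,"ay": 0,"az": 0},{"dx": 0,"dy": 0,"dz": 0,"ax": 0,"ay": 0,"az": 0}], "jaw": 1, "force": 90}}

```text
clock: 27.1
position: [0.5462, 0.0989, 0.1563]
eef_rot: [-3.141, 0.0, 0.025]
ft_force: [-2.3, 2.0, 4.0]
finger_gap: 0.0092
```

{"name": "drive_tool", "arguments": {"deltas": [{"dx": 0,"dy": 0.1,"dz": 0,"ax": 0,"ay": 0,"az": 0},{"dx": 0,"dy": 0.1,"dz": 0,"ax": 0,"ay": 0,"az": 0},{"dx": 0,"dy": 0.1,"dz": 0,"ax": 0,"ay": 0,"az": 0},{"dx": 0,"dy": 0.1,"dz": 0,"ax": 0,"ay": 0,"az": 0},{"dx": 0,"dy": 0.1,"dz": 0,"ax": 0,"ay": 0,"az": 0},{"dx": 0,"dy": 0.1,"dz": 0,"ax": 0,"ay": 0,"az": 0},{"dx": 0,"dy": 0.1,"dz": 0,"ax": 0,"ay": 0,"az": 0},{"dx": 0,"dy": 0.1,"dz": 0,"ax": 0,"ay": 0,"az": 0},{"dx": 0,"dy": 0,"dz": 0,"ax": 0,"ay": 0,"az": 0},{"dx": 0,"dy": 0,"dz": 0,"ax": 0,"ay": 0,"az": 0},{"dx": 0,"dy": 0,"dz": 0,"ax": 0,"ay": 0,"az": 0},{"dx": 0,"dy": 0,"dz": 0,"ax": 0,"ay": 0,"az": 0},{"dx": 0,"dy": 0,"dz": 0,"ax": 0,"ay": 0,"az": 0}]}}

```text
clock: 28.4
position: [0.5495, -0.0197, 0.1563]
eef_rot: [-3.139, -0.0, 0.024]
ft_force: [-0.6, 10.9, 3.7]
finger_gap: 0.0093
```

Run:
```python
from h import *
g=grab_frame('side')[:,:,::-1]; cv2.imwrite('pics/side8.png',g)
f=grab_frame('top')[:,:,::-1]; cv2.imwrite('pics/top8.png',f)
s=state();print(np.round(s['position'],4),np.round(s['eef_rot'],4),np.round(s['ft_force'],1),s['finger_gap'])
cv2.imwrite('pics/chk8.png',cv2.resize(g[130:300,205:345],(494,600),interpolation=cv2.INTER_CUBIC))
cv2.imwrite('pics/chk8t.png',cv2.resize(f[190:330,100:330],(782,476),interpolation=cv2.INTER_CUBIC))
```

```text
[ 0.5495 -0.0197  0.1563] [-3.1393e+00 -5.0000e-04  2.4500e-02] [-0.7 10.3  4.3] 0.00949800788059968
```

View pics/chk8.png

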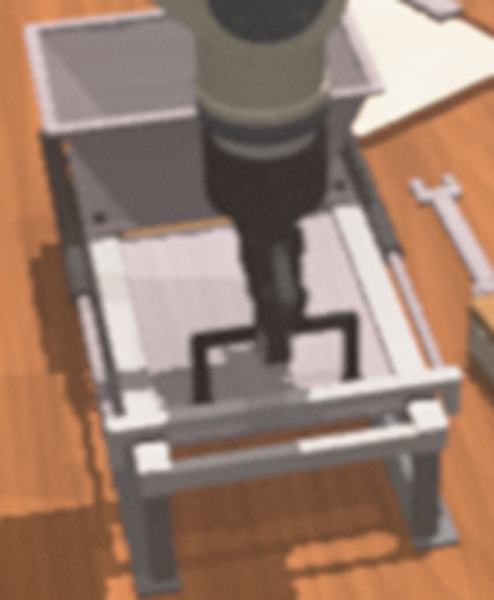

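View pics/chk8t.png

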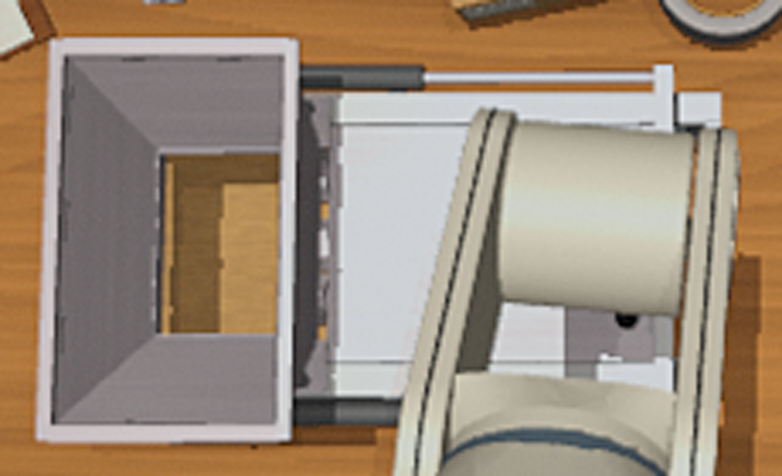

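Run:
```python
from h import *
f=cv2.imread('pics/top8.png'); g=cv2.imread('pics/side8.png')
cv2.imwrite('pics/z8.png',np.hstack([cv2.resize(f[215:310,170:215],(284,600),interpolation=cv2.INTER_CUBIC),cv2.resize(g[180:215,225:320],(500,184),interpolation=cv2.INTER_CUBIC).copy() if 0 else cv2.copyMakeBorder(cv2.resize(g[185:220,225:320],(500,184),interpolation=cv2.INTER_CUBIC),0,416,0,0,cv2.BORDER_CONSTANT)]))
# cross bar front vs mark, top view
def H(u,v): return (u/3.4+100-.36, v/3.4+190-.36)
hx=np.array([-.027,.9996])
for nm,p,z in (('barfront',(673,80),.122),('railend',(721,110),.110),('markedge',(679,112),.11)):
    X=onz('top',*H(*p),z); print(nm,np.round(X,4), 'hopper x',round(float((X[:2]-[.544,.2387])@hx),4))
# where bin floor points project
for hxv in (-.1,-.07,0):
    X=np.array([.544,.2387])+hxv*hx; print(hxv, proj('top',[*X,.03]),proj('side',[*X,.03]))
```

```text
barfront [ 0.6597 -0.0471  0.122 ] hopper x -0.2889
railend [ 0.6419 -0.0797  0.11  ] hopper x -0.3209
markedge [ 0.6398 -0.0515  0.11  ] hopper x -0.2927
-0.1 [220.42205939 262.71736354] [273.69068049 225.50948086]
-0.07 [208.03852538 262.7634502 ] [271.6558676  218.65301137]
0 [179.11085338 262.87110766] [267.13318652 203.41346525]
```

View pics/z8.png

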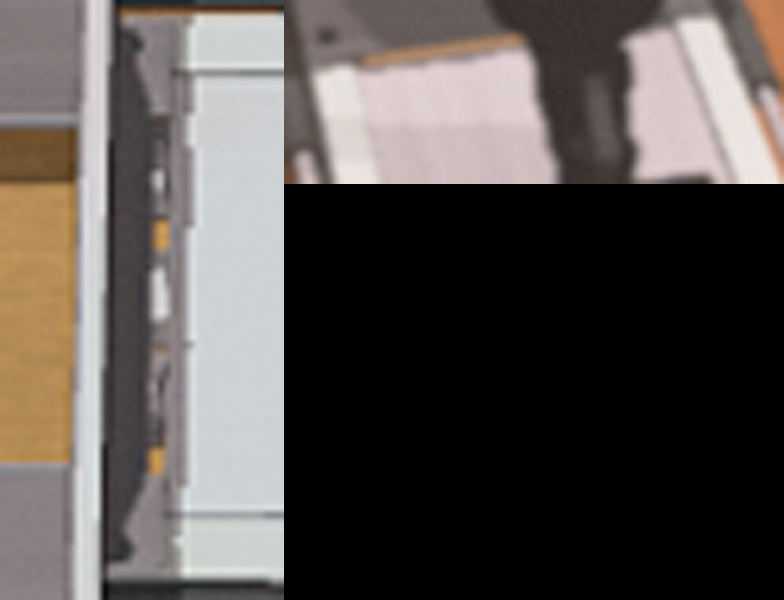

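The top view shows the cross bar's front at hopper x = -0.289, with the mark's far edge just visible at -0.293 (mark centre -0.290). TCP travel gives 0.1186 m, and the throat is clear. Three separate nut-coloured patches show through the gap behind the gate, at about x = -0.04 in the bin. Last, a look at the tray and the bystanders.

Run:
```python
from h import *
g=grab_frame('side')[:,:,::-1]; cv2.imwrite('pics/side9.png',g)
f=grab_frame('top')[:,:,::-1]; cv2.imwrite('pics/top9.png',f)
s=state();print(s['clock'],np.round(s['position'],4),np.round(s['joint_vel'],4),np.round(s['ft_force'],1))
a=cv2.imread('pics/top0.png')
for nm,(x0,x1,y0,y1) in dict(wrench=(138,218,168,198),carton=(224,290,142,200),tape=(290,338,155,205)).items():
    print(nm, cv2.absdiff(a[y0:y1,x0:x1],np.ascontiguousarray(f)[y0:y1,x0:x1]).mean().round(2))
cv2.imwrite('pics/z9.png',cv2.resize(g[290:420,220:400],(720,520),interpolation=cv2.INTER_CUBIC))
```

```text
28.6 [ 0.5495 -0.0197  0.1563] [ 0.0008  0.0003  0.0004  0.0017  0.0003 -0.0007] [-0.2 10.   4.3]
wrench 1.97
carton 1.97
tape 2.02
```

View pics/z9.png

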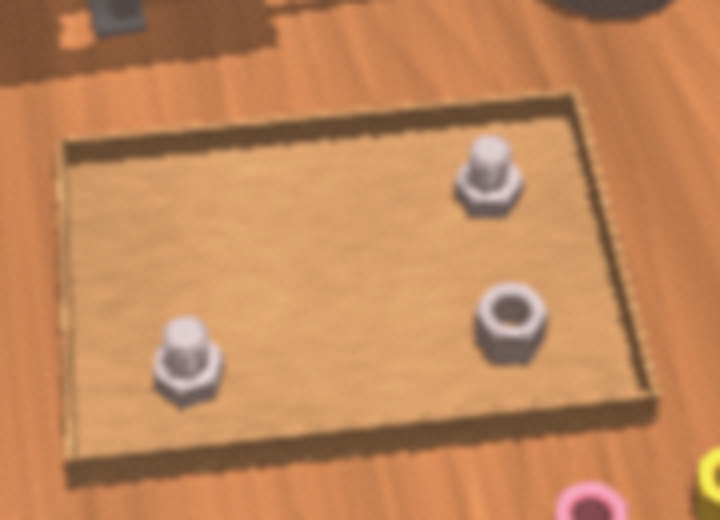

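View pics/top9.png

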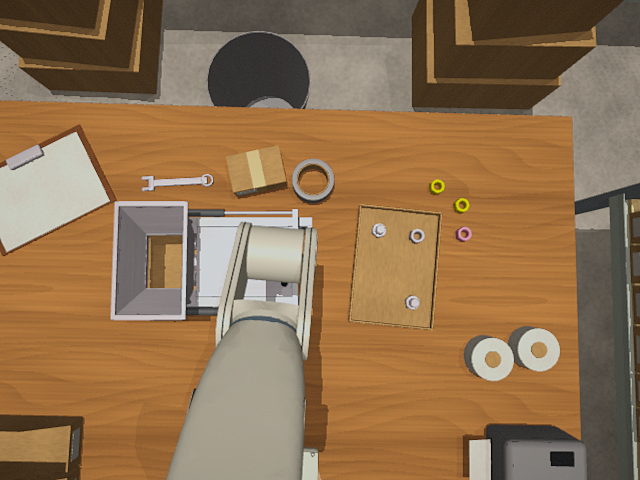

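The tray holds two plugs and one nut, at side crop (488,175), (187,360) and (510,325). The bystanders are unchanged, the gate is still, and the fingers carry 10 N. Handing in.

Run:
```python
from h import *
print(r.close_job()); s=state(); print(s['clock'],np.round(s['position'],4))
```

```text
the job is handed in; nothing more can be done
None
the job is handed in; nothing more can be done
```

I put three nuts in the hopper with the gate shut, pulled the gate out to the mark, and handed the job in at about 28.6 s while still gripping the handle. No verdict is reported back.

- **Gate:** the arm travelled 118.6 mm along the pull direction. The top view puts the cross bar's front within about 1 mm of the mark's centre. The gate was still, with about 10 N of spring force on the wrist and a 90 N grip set.
- **Nuts:** a picture before the pull showed all three lying flat on the shut gate. After the pull the throat was empty. Through the gap behind the gate I could see three separate nut-coloured patches at bin height, but not the whole nuts, so "in the bin" is partly inferred.
- **Tray and surroundings:** the fourth nut and both plugs are still in the tray. The wrench, tape and carton have not moved.
- **Disagreements:** the two cameras differed by about 4 mm in x, so I used the mean. The finger gap on the 12 mm handle bar read 9 mm, but the grip did not slip.

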